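# Seat a brake pad in its clip-lined caliper bracket

## Robot

A 6-joint arm with a two-finger parallel gripper is mounted at the origin on a cart in front of the work surface, level with it; the furniture and walls round the work are solid. World frame = base frame: x ahead of the robot, y to its left, z up, the work surface at z = 0. Lengths are in mm, angles in degrees, forces in N, time in s.
With the tool pointing down it reaches from about 300 to 850 mm from the base axis. Payload 4.2 kg.
Tool frame: the origin (TCP) lies between the finger pads; the fingertips stand 14 mm ahead of it and the grasp point (between the pads) lies 5 mm behind it (env.finger_overhang is the distance from the TCP to the fingertips, in mm); z points along the fingers, y is the line along which they close (so a half turn about z gives the same grasp; the last joint's range is limited). The gripper opens to 91 mm and grips with 3 to 60 N. Pads are 32 mm wide; open, the fingers measure 118 mm over their backs; the gripper's body (76 mm by 178 mm) begins 60 mm behind the grasp point.
Start: joints at [-65.088, 18.312, 89.639, -0, 72.044, -1.146], TCP at [252.592, -516.564, 227.976] pointing down, gripper open.
Joint ranges: [-177.97, 177.97], [-48.28, 115.42], [12.27, 149.76], [-77.06, 257.06], [2.81, 150.46], [-146.56, 146.56]. Speed limits (degrees/s): [147.25, 147.25, 180, 180, 180, 180].

## Interface

Orientations are given as [roll, pitch, yaw] about the fixed x, y, z axes, in that order (R = Rz(yaw) Ry(pitch) Rx(roll)).
In Python, from workcell import status, cams, env, finder gives the robot as it stands.
- The arm moves only by the tool apply_moves, never from a script. Its argument "increments" is a list of rows, each a list of 7 numbers: the opening, from -1 (shut) to 1 (fully open), then the shift along the world's x, y, z in m, then the turn, a rotation vector about the world's x, y, z in degrees. In form: [[gripper, x, y, z, ax, ay, az], ...]. A call has 1 to 5 rows; each row shifts and turns the commanded pose from where the row before left it; what a row does not reach is not made up. A row lasts 1/12 s, in which the tool goes at most 41.7 mm and 7.16 degrees, less where a joint would pass 70% of its speed; a pose out of reach is approached as far as the arm can. A call with a gripper value outside its range is refused whole. The fingers move at their own pace and stop on an object; "newtons" is the grip in N (left out, the last holds). Time passes only in rows, so rows that do not move let the fingers close. It gives the time, the measured TCP pose, the force, the opening and the grip force at its end, in the units of the state.
- status.state(): the state, without advancing time (a new reading comes with each control period).
- cams.grab_frame(name): name is "scene" or "top" or "wrist"; returns a dict with "color" (480x640x3 uint8, red, green, blue), "intrinsics" (3x3 intrinsics, pixels), "k1" (the pictures are not rectified: a ray, as slopes to the right and down, at radius r is drawn at 1 + k1 r^2 times it, then the intrinsics apply), "R" (3x3) and "t" (3): a world point X has camera coordinates R X + t. Camera axes: x right, y down, z forward; pixel columns grow to the right and rows downward; lengths in mm; the calibration is good to about 2 mm. A picture is of the moment at which its call begins. There is no depth.
- env.job_done(): hands the job in; it is judged then, once.
Trained networks look in the newest picture that a camera, given by its name, has taken for a name from the list of things; names that differ only in an ending like _2 or _b are one class to them, and where a whole thing is asked for, a point or a joint stands for the part that bears it (a point fixed in the world has none). Each returns a list of dicts, best first, with "score" (0 to 1); they miss things now and then, are a little off and sometimes report something else, mostly with a low value. They report only what shows in the picture. A call takes as long as a camera call. They do not tell look-alikes from the thing itself.
- finder.boxes_of(query, camera): "rect" ([left, top, width, height] in pixels, round what is visible of it).
- finder.trace(query, camera): "pixels" (480x640 bool, what is visible of it) and "rect" ([left, top, width, height] in pixels, round what is visible of it).
The state is a dict: "time_s": time; "qpos": joint angles; "qvel": joint speeds; "effort": joint torques, N m; "ee_pos": TCP position; "ee_rot": TCP orientation; "force": force on the tool from outside, world axes, zero at the start; "torque": the same for the moment, N m; "gripper_width": finger opening in mm; "gripper_force": force on a finger pad.
Only numpy, scipy, OpenCV 4.12 (cv2) and the standard library are available. Lean on these libraries where they do the work, as an engineer would, in place of code of your own. Each camera call takes 0.05 s, during which the arm holds its last target. There are 200 camera calls.

## Task

Pick up the brake pad and slide its two ears down into the slots of the caliper bracket, lining on the spring-clip side (the robot's side), pressing past the clips until the pad is fully home: back flat against the slots' rear walls, foot bearing on the sprung depth stop. The stop's height is unknown, so feel for it and press gently, never with more than 25 N on the stop, or its setting is lost. Let go of the pad, and leave the small collet and the knurled nut where they are.

Things in the scene. Friction and masses are not known exactly. Their poses are not given: they have to be found in the camera images.
- pad: Brake pad standing upright on its lower edge, 0.15-0.23 kg. Steel backing plate 58 wide (y) x 64 high x 7 thick (x -3.5 to 3.5); an ear on each side, 7 thick, z 6 to 28, 76 wide over the ears. Dark lining 51 wide on the -x side (x -18.5 to -3.5, z 0 to 56): 22 thick in all, pinch it over that from above. Origin: middle of the plate's underside; z up, y along the ears.
- pad_lining (a point): Middle of the face of the pad's lining, at (-18.5, 0, 28) mm in the pad's frame.
- bracket: Caliper bracket of dark steel, fixed: base 80 (x) x 104 (y) x 10 high; on it two cheeks (x -18.5 to 15.5, |y| 31 to 48, tops at z = 70), each with a vertical slot facing the other cheek. Origin: middle of the base's underside; z up, y from cheek to cheek, -x is the spring-clip side. Seated, the pad's frame is parallel to this one with x and y near 0, and the lining is on the -x side.
- slot_left (a point): Mouth of the slot in the +y cheek, at (0, 35.2, 70) mm in the bracket's frame. Both slots are open at the top and towards the other cheek, and run from x = -6.5 to +3.5 and out to |y| = 39.5, down to z = 10. The pad's back lies flat on the rear wall at x = +3.5 when seated.
- slot_right (a point): Mouth of the slot in the -y cheek, at (0, -35.2, 70) mm. Each slot has a steel clip on its -x wall, z 20 to 71, the top 11 leaning back as a lead-in. At rest its face is at x = -1; an ear pushes it back against 3 N plus 1 N per mm, and it presses the ear on the rear wall. The pad meets up to 15 N while it spreads the clips (its foot at z = 60 to 50), then 2 to 8 N, and friction holds it wherever it is let go.
- pad_path (a point): Middle between the slot mouths, at (0, 0, 70) mm in the bracket's frame: straight above the depth stop.
- stop_post: Depth stop in the bracket: a fixed guide on the base (origin on the bracket's axis, 9 mm above its underside) carrying an adjusting screw with a steel cap 16 (x) x 36 (y), on which the pad's foot bears when home. The cap's top lies 16 to 36 mm above the bracket's underside; this height is not reported. It yields 0.1 mm per N for 1.5 mm, then is hard; 25 N upsets its setting.
- small_collet: Bystander, loose: a steel collet 26 in diameter and 31 high, standing; origin in the middle of its underside.
- round_nut: Bystander, loose: a knurled round nut 36 in diameter and 16 high, lying flat; origin in the middle of its underside.
Mind the look-alikes: they are no part of the job. Several things have the shape of the pad; the one meant has the colours described above.

How it is judged (in metres and radians):
On the way, in this order (a step that is already met when the one before it is completed fails the run):
1. the pad has been lifted off the plate (height (world z) of pad above 0.04 m), for 0.2 s.
2. both ears are in the slots, pressed in under the clips (z of pad in the frame of bracket below 0.056 m and horizontal distance between pad and bracket below 0.005 m and angle between the y axis of pad and the y axis of bracket, either way round below 0.08 rad), for 0.1 s.
At the end, for the whole second after the job is handed in: The pad stands in both slots with its lining on the clip side, upright within 3 degrees and in line with the bracket within 3 degrees, its back within 2 mm of the rear slot walls and within 3 mm of the middle sideways, its foot bearing on the depth stop (more than 0.3 N), let go and at rest (contact force between pad and stop_post above 0.3 N and x of pad in the frame of bracket between -0.002 and 0.002 m and y of pad in the frame of bracket between -0.003 and 0.003 m and x of pad_lining in the frame of bracket below -0.01 m and angle between the y axis of pad and the y axis of bracket, either way round below 0.05 rad and angle between pad's own z axis and vertical below 0.05 rad and linear speed of pad below 0.01 m/s); the robot touches nothing.
It fails at once if the depth stop is loaded with more than 25 N (contact force between pad and stop_post above 25 N).
It fails at once if the pad is tipped over (more than 30 degrees) (angle between pad's own z axis and vertical above 0.52 rad).
It fails at once if the small collet or the knurled nut is moved by more than 20 mm (distance of any of small_collet, round_nut from where it was at the start of the episode above 0.02 m).
It also fails if it takes over 48 s, if anything falls off the work surface, if the arm or the gripper's body presses on something with over 40 N, if the wrist force passes 120 N, or if a joint passes its speed limit or range.

## Working session

There is one attempt and no reset: what is moved stays moved. The work goes in short steps, Python scripts to look and compute and a tool call to move; the robot and the scene stay as the last step left them, time stands still between calls to the robot, and variables do not carry over. Pictures are saved under pics/ and viewed, at most 10 in all, crops included, and the job is handed in when it is done.

Besides the shell and the picture viewer there is one more tool, called as name(argument=value, ...) on one line, values as JSON. apply_moves: Moves the arm, as the interface text tells. Its arguments: {"type":"object","properties":{"increments":{"type":"array","items":{"type":"array","items":{"type":"number"}}},"newtons":{"type":"number"}},"required":["increments"]}

```bash
mkdir -p pics; cat > h.py <<'E'
import numpy as np, cv2
from workcell import status, cams, env, finder
def save(f,name,box=None,s=1):
    im=f["color"][:,:,::-1]
    if box: im=im[box[1]:box[3],box[0]:box[2]]
    cv2.imwrite("pics/"+name,cv2.resize(im,None,fx=s,fy=s,interpolation=cv2.INTER_CUBIC))
def ray(f,u,v):
    K=np.array(f["intrinsics"]);R=np.array(f["R"]);t=np.array(f["t"])
    d=np.array([(u-K[0,2])/K[0,0],(v-K[1,2])/K[1,1]]);p=d.copy()
    for _ in range(20): p=d/(1+f["k1"]*(p@p))
    return -R.T@t, R.T@np.array([p[0],p[1],1])
def onz(f,u,v,z):
    c,d=ray(f,u,v); return c+d*(z-c[2])/d[2]
def proj(f,X):
    K=np.array(f["intrinsics"]);q=np.atleast_2d(X)@np.array(f["R"]).T+np.array(f["t"])
    s=q[:,:2]/q[:,2:];s=s*(1+f["k1"]*(s**2).sum(1,keepdims=True))
    return s*[K[0,0],K[1,1]]+[K[0,2],K[1,2]]
E
python3 - <<'E'
from h import *
print(status.state())
for c in ["scene","top"]:
    f=cams.grab_frame(c); save(f,c+"0.png")
    print(c,np.round(-np.array(f["R"]).T@f["t"]),np.round(f["R"],2).tolist(),f["k1"],f["intrinsics"])
    for q in ["pad","bracket","stop_post","small_collet","round_nut"]:
        print(q,[(np.round(b["rect"]).tolist(),round(b["score"],2)) for b in finder.boxes_of(q,c)])
E
```

```text
{'time_s': 0.0, 'qpos': array([-6.50893733e+01,  1.83514833e+01,  8.97088481e+01, -1.67535259e-03,
        7.20425275e+01, -1.14674924e+00]), 'qvel': array([ 0.01682723,  0.03305662,  0.0696347 , -0.0676903 ,  0.03014445,
       -0.03565303]), 'effort': array([-1.22617672e-03, -4.12464094e+01, -2.31970221e+01,  7.25454488e-02,
        4.58428706e-02, -1.29354348e-04]), 'ee_pos': array([ 252.35749466, -516.11231927,  227.10529032]), 'ee_rot': array([-1.79897130e+02, -4.66047434e-04,  2.60578935e+01]), 'force': array([0.75766122, 0.08382529, 0.37448319]), 'torque': array([0.00382882, 0.0067763 , 0.01465884]), 'gripper_force': 0.0, 'gripper_width': 90.99766012008585}
scene [ 92. 849. 508.] [[-0.92, -0.39, -0.01], [-0.15, 0.37, -0.92], [0.37, -0.84, -0.4]] -0.05101806309193295 [[467.62027208   0.         325.30369848]
 [  0.         467.62027208 241.91105507]
 [  0.           0.           1.        ]]
pad [([365.0, 203.0, 25.0, 24.0], 0.96), ([343.0, 212.0, 18.0, 23.0], 0.75), ([319.0, 226.0, 20.0, 32.0], 0.6), ([332.0, 200.0, 28.0, 25.0], 0.52)]
bracket [([226.0, 292.0, 57.0, 65.0], 0.6)]
stop_post [([255.0, 320.0, 5.0, 14.0], 0.52)]
small_collet [([333.0, 276.0, 15.0, 14.0], 0.74)]
round_nut []
top [ 436.  -85. 1074.] [[-0.01, -1.0, -0.01], [-1.0, 0.01, -0.06], [0.06, 0.01, -1.0]] -0.008686419666113481 [[494.87689899   0.         320.12235025]
 [  0.         494.87689899 238.6395435 ]
 [  0.           0.           1.        ]]
pad [([456.0, 237.0, 24.0, 39.0], 0.85), ([453.0, 189.0, 27.0, 28.0], 0.65)]
bracket [([143.0, 218.0, 58.0, 40.0], 0.55)]
stop_post [([168.0, 229.0, 19.0, 14.0], 0.65)]
small_collet [([143.0, 216.0, 60.0, 47.0], 0.59), ([276.0, 267.0, 10.0, 11.0], 0.51)]
round_nut [([280.0, 209.0, 16.0, 17.0], 0.77)]
```

View pics/top0.png

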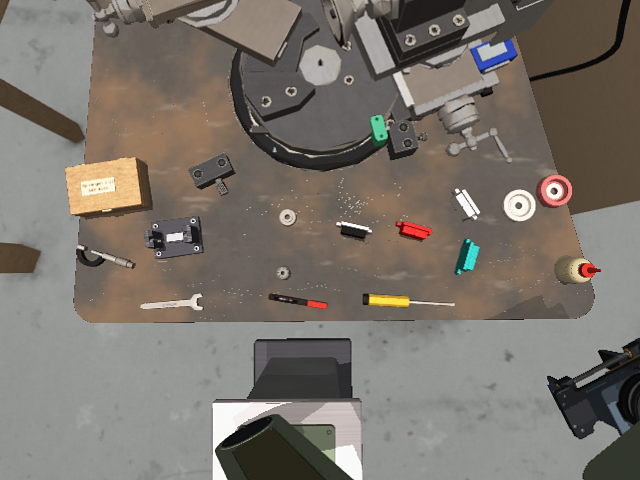

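View pics/scene0.png

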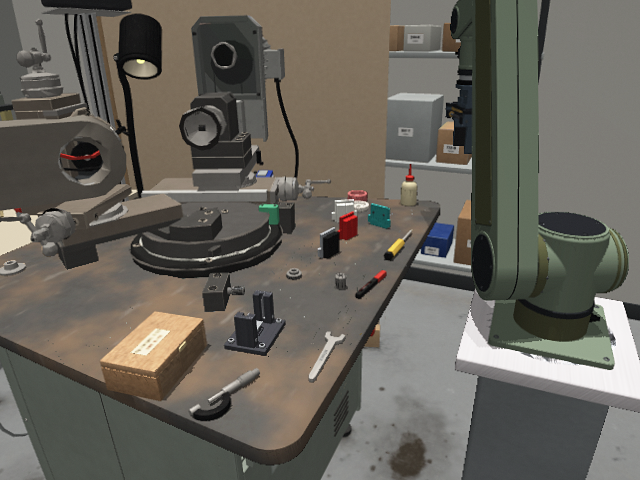

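The overview shows the bracket at top (174,237). Things shaped like the pad are at top (353,230) steel/black, (413,230) red, (467,204) white and (467,257) teal. The one at (353,230) fits a steel plate with a dark lining, so I'll check it in a crop.

```bash
python3 - <<'E'
from h import *
f=cams.grab_frame("top"); g=cams.grab_frame("scene")
a=cv2.resize(f["color"][180:280,330:490],(800,500//1),interpolation=cv2.INTER_CUBIC)
a=cv2.resize(f["color"][185:280,330:490],(500,297),interpolation=cv2.INTER_CUBIC)
b=cv2.resize(g["color"][190:265,305:400],(376,297),interpolation=cv2.INTER_CUBIC)
c=cv2.resize(f["color"][205:270,135:215],(365,297),interpolation=cv2.INTER_CUBIC)
d=cv2.resize(g["color"][280:365,215:300],(297,297),interpolation=cv2.INTER_CUBIC)
im=np.zeros((600,800,3),np.uint8); im[:297,:500]=a; im[:297,502:798]=cv2.resize(b,(296,297)); im[300:597,:365]=c; im[300:597,400:697]=d
cv2.imwrite("pics/c1.png",im[:,:,::-1])
# segmentation guess: neutral pixels
for q,c,ff in [("pad","top",f),("bracket","top",f)]:
    for b in finder.trace(q,c): print(q,b["rect"],b["score"])
E
```

```text
pad [456.3, 239.8, 24.3, 33.0] 0.9
pad [394.1, 219.6, 36.2, 20.7] 0.8
pad [339.5, 220.4, 32.7, 15.5] 0.64
pad [454.3, 188.6, 23.3, 33.0] 0.57
bracket [143.6, 215.3, 57.5, 42.3] 0.91
```

View pics/c1.png

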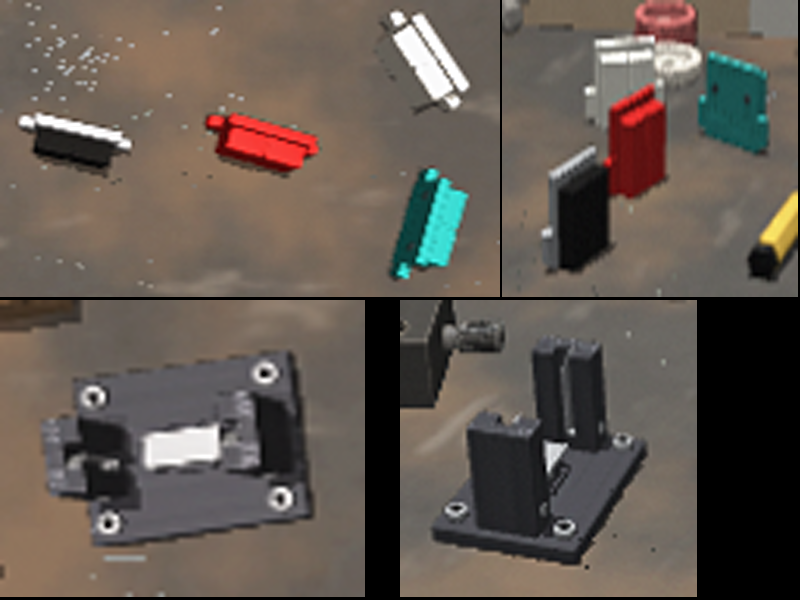

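The crop confirms it. The pad meant is at top (353,230), with a bright steel plate and a black lining facing the robot; the others are single-coloured. The bracket is at (174,237), with its white stop cap in the middle.

```bash
python3 - <<'E'
from h import *
f=cams.grab_frame("top")
P=lambda x,y:(330+x/3.125,185+y/3.126)
l=onz(f,*P(24,121),28);r=onz(f,*P(128,146),28);print("ears",l,r,np.degrees(np.arctan2(-(l-r)[0],(l-r)[1])))
print("plate mid top",onz(f,*P(80,123),64))
B=lambda x,y:(135+x/4.56,205+(y-300)/4.57)
s=[onz(f,*B(*p),10) for p in [(93,397),(264,372),(280,498),(108,523)]]
print("screws",np.round(s),"mean",np.mean(s,0), np.degrees(np.arctan2(-(s[0]-s[1])[0],(s[0]-s[1])[1])),np.degrees(np.arctan2(-(s[3]-s[2])[0],(s[3]-s[2])[1])))
print("cap",onz(f,*B(181,448),26)); print("nut",onz(f,288,217,10),"collet",onz(f,282,272,25))
st=status.state();T=st["ee_pos"];w=cams.grab_frame("wrist");R=np.array(w["R"]);C=-R.T@w["t"];print("wrist cam",C-T,np.round(R,3).tolist(),st["ee_rot"],w["intrinsics"],w["k1"])
E
```

```text
ears [ 528.00921639 -113.86659545   28.        ] [ 510.27550814 -184.11270775   28.        ] -14.168343636261785
plate mid top [ 523.13745182 -149.51619809   64.        ]
screws [[528. 280.  10.]
 [539. 199.  10.]
 [480. 191.  10.]
 [469. 273.  10.]] mean [503.94219865 235.61991573  10.        ] 7.701145914834536 7.670205743866188
cap [502.66244565 233.24109788  26.        ]
nut [545.27213832  -7.23670036  10.        ] collet [426.95326491   5.08809556  25.        ]
wrist cam [ 69.54225418  34.39080484 156.32116723] [[0.44, -0.898, -0.0], [-0.864, -0.424, 0.271], [-0.243, -0.119, -0.963]] [1.79991235e+02 6.13287520e-04 2.60557287e+01] [[345.48959304   0.         314.83257113]
 [  0.         345.48959304 239.64386714]
 [  0.           0.           1.        ]] -0.03947371565773936
```

apply_moves(increments=[[1,0.0218,0.0308,-0.002,0,0,4.2],[1,0.0218,0.0308,-0.002,0,0,4.2],[1,0.0218,0.0308,-0.002,0,0,4.2],[1,0.0218,0.0308,-0.002,0,0,4.2],[1,0.0218,0.0308,-0.002,0,0,4.2]])

```text
time_s: 1.32
ee_pos: [362.2, -361.2, 218.0]
ee_rot: [180.0, -0.0, 47.2]
force: [0.1, -0.4, 0.1]
gripper_width: 91.3
gripper_force: 0.0
```

apply_moves(increments=[[1,0.0218,0.0308,-0.002,0,0,4.2],[1,0.0218,0.0308,-0.002,0,0,4.2],[1,0.0218,0.0308,-0.002,0,0,4.2],[1,0.0218,0.0308,-0.002,0,0,4.2],[1,0.0218,0.0308,-0.002,0,0,4.2]])

```text
time_s: 1.73
ee_pos: [471.4, -206.9, 208.1]
ee_rot: [180.0, 0.0, 68.3]
force: [0.2, 0.3, -0.8]
gripper_width: 91.2
gripper_force: 0.0
```

apply_moves(increments=[[1,0.0218,0.0308,-0.002,0,0,4.0],[1,0.0218,0.0308,-0.002,0,0,4.0],[1,0,0,0,0,0,0],[1,0,0,0,0,0,0]])

```text
time_s: 2.07
ee_pos: [514.9, -145.5, 203.7]
ee_rot: [-180.0, 0.0, 76.2]
force: [-1.0, 0.3, -0.2]
gripper_width: 91.3
gripper_force: 0.0
```

```bash
python3 - <<'E'
from h import *
w=cams.grab_frame("wrist"); print(status.state()["ee_pos"],status.state()["ee_rot"]); save(w,"w1.png")
for b in finder.trace("pad","wrist"): print(b["rect"],b["score"])
E
```

```text
[ 514.22709686 -146.56194694  203.80566806] [-1.79972456e+02  2.98489368e-02  7.61313022e+01]
[327.2, 294.9, 23.5, 85.7] 0.65
[299.8, 180.6, 24.6, 83.4] 0.59
[397.3, 372.6, 29.5, 10.7] 0.42
```

View pics/w1.png

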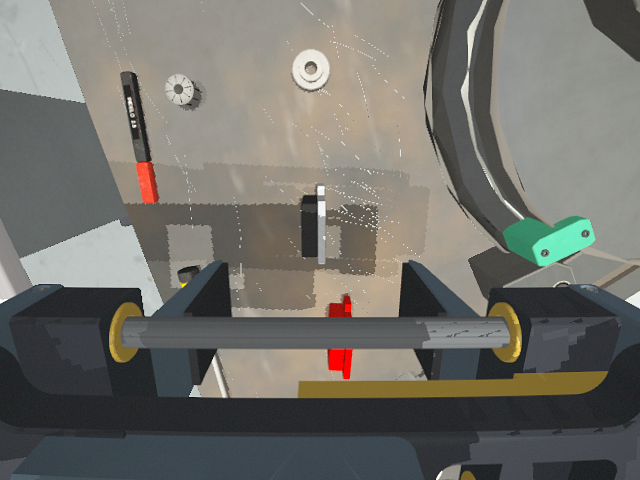

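The wrist view shows the pad at (301–326, 182–264), nearly in line with the tool. I'll fit its pose by matching the silhouette.

```bash
cat >> h.py <<'E'
from scipy.optimize import minimize
def box(x0,x1,y0,y1,z0,z1): return np.array([[x,y,z] for x in(x0,x1) for y in(y0,y1) for z in(z0,z1)],float)
PAD=[box(-3.5,3.5,-29,29,0,64),box(-3.5,3.5,-38,38,6,28),box(-18.5,-3.5,-25.5,25.5,0,56)]
def sil(f,boxes,p,z=0,s=4):
    a=np.radians(p[2]);R=np.array([[np.cos(a),-np.sin(a),0],[np.sin(a),np.cos(a),0],[0,0,1]])
    m=np.zeros((480*s,640*s),np.uint8)
    for b in boxes: cv2.fillConvexPoly(m,cv2.convexHull(np.int32(np.round((proj(f,b@R.T+[p[0],p[1],z])+.5)*s))),255)
    return cv2.resize(m,(640,480),interpolation=cv2.INTER_AREA)/255.
def fit(f,mask,boxes,p0,z=0):
    c=lambda p:np.abs(sil(f,boxes,p,z)-mask).sum()
    r=minimize(c,p0,method="Nelder-Mead",options=dict(initial_simplex=np.array(p0)+np.array([[0,0,0],[6,0,0],[0,6,0],[0,0,5]]),xatol=.05,fatol=.05))
    return r.x,r.fun,mask.sum()
E
python3 - <<'E'
from h import *
f=cams.grab_frame("wrist")
tr=finder.trace("pad","wrist")
m=[b["pixels"] for b in tr if abs(b["rect"][0]-300)<8][0].astype(float)
print(fit(f,m,PAD,[521,-149,-14]))
# plate colour-based
im=f["color"].astype(int); sub=np.zeros((480,640),bool); sub[175:270,290:335]=1
br=(im.min(2)>165)&sub; ys,xs=np.nonzero(br); print(xs.min(),xs.max(),ys.min(),ys.max())
cn,lab,stt,cen=cv2.connectedComponentsWithStats(br.astype(np.uint8)); k=1+np.argmax(stt[1:,4]); print(stt[k],cv2.minAreaRect(np.argwhere(lab==k)[:,::-1].astype(np.float32)))
for x,y in [(317,186),(324,186),(319,263),(326,263)]: print(onz(f,x,y,64))
E
```

```text
(array([ 520.81159309, -146.39941691,  -12.60548371]), np.float64(73.62352941176471), np.float64(1652.0))
301 334 183 260
[318 199   9  25 177] ((322.0, 211.0), (24.0, 8.0), 90.0)
[ 526.15215927 -107.48053775   64.        ]
[ 531.95625781 -108.9150993    64.        ]
[ 511.29587206 -175.5356828    64.        ]
[ 517.4667313  -177.06083585   64.        ]
```

apply_moves(increments=[[1,0,0.001,-0.033,0,0,1],[1,0,0,-0.033,0,0,0],[1,0,0,-0.033,0,0,0],[1,0,0,-0.033,0,0,0],[1,0,0,-0.032,0,0,0]])

```text
time_s: 2.68
ee_pos: [513.5, -147.3, 39.0]
ee_rot: [179.9, 0.0, 76.9]
force: [0.2, -0.5, 0.1]
gripper_width: 91.4
gripper_force: 0.0
```

apply_moves(increments=[[-0.3,0,0,0,0,0,0],[-0.4,0,0,0,0,0,0],[-0.5,0,0,0,0,0,0],[-0.6,0,0,0,0,0,0],[-0.7,0,0,0,0,0,0]], newtons=40)

```text
time_s: 3.1
ee_pos: [515.6, -146.6, 42.1]
ee_rot: [179.7, 0.0, 77.0]
force: [-0.0, -0.0, -0.2]
gripper_width: 61.0
gripper_force: 0.0
```

apply_moves(increments=[[-1,0,0,0,0,0,0],[-1,0,0,0,0,0,0],[-1,0,0,0,0,0,0],[-1,0,0,0,0,0,0]])

```text
time_s: 3.43
ee_pos: [514.3, -145.9, 40.3]
ee_rot: [180.0, 0.0, 77.1]
force: [0.2, -0.1, 0.2]
gripper_width: 34.4
gripper_force: 0.0
```

apply_moves(increments=[[-1,0,0,0,0,0,0],[-1,0,0,0,0,0,0],[-1,0,0,0,0,0,0],[-1,0,0,0,0,0,0]])

```text
time_s: 3.77
ee_pos: [514.1, -145.9, 40.0]
ee_rot: [-180.0, -0.0, 77.1]
force: [-0.4, 0.8, 0.7]
gripper_width: 21.6
gripper_force: 40.0
```

apply_moves(increments=[[-1,0,0,0.02,0,0,0],[-1,0,0,0.03,0,0,0],[-1,0,0,0.03,0,0,0],[-1,0,0,0.03,0,0,0],[-1,0,0,0.0,0,0,0]])

```text
time_s: 4.18
ee_pos: [517.6, -147.0, 155.5]
ee_rot: [179.3, 0.0, 77.1]
force: [1.2, 0.8, -1.1]
gripper_width: 21.5
gripper_force: 40.0
```

apply_moves(increments=[[-1,-0.0017,0.03,0,0,0,1.6],[-1,-0.0017,0.03,0,0,0,1.6],[-1,-0.0017,0.03,0,0,0,1.6],[-1,-0.0017,0.03,0,0,0,1.6],[-1,-0.0017,0.03,0,0,0,1.6]])

```text
time_s: 4.6
ee_pos: [504.8, 5.3, 148.9]
ee_rot: [-179.9, 0.0, 85.1]
force: [-0.2, -1.3, -1.4]
gripper_width: 21.4
gripper_force: 40.0
```

apply_moves(increments=[[-1,-0.0018,0.03,0,0,0,2.4],[-1,-0.0018,0.03,0,0,0,2.4],[-1,-0.0018,0.03,0,0,0,2.4],[-1,-0.0018,0.03,0,0,0,2.4],[-1,-0.0018,0.02,0,0,0,2.4]])

```text
time_s: 5.02
ee_pos: [495.9, 146.3, 148.8]
ee_rot: [-179.9, -0.0, 97.2]
force: [0.7, -0.1, -1.1]
gripper_width: 21.7
gripper_force: 40.0
```

apply_moves(increments=[[-1,0,0,0,0,0,0],[-1,0,0,0,0,0,0],[-1,0,0,0,0,0,0]])

```text
time_s: 5.27
ee_pos: [496.2, 143.4, 149.2]
ee_rot: [-179.9, 0.0, 97.0]
force: [0.8, -1.2, -1.3]
gripper_width: 22.1
gripper_force: 40.0
```

```bash
python3 - <<'E'
from h import *
w=cams.grab_frame("wrist"); print(status.state()["ee_pos"],status.state()["ee_rot"])
np.save("w2.npy",w["color"]); save(w,"w2.png")
for q in ["pad","bracket"]:
  for b in finder.trace(q,"wrist"): print(q,b["rect"],b["score"])
E
```

```text
[496.40339282 143.09768123 149.37008187] [-1.79936570e+02  3.51602427e-02  9.69959670e+01]
pad [291.5, 214.2, 49.8, 165.7] 0.85
bracket [287.1, 39.2, 102.2, 157.1] 0.76
```

View pics/w2.png

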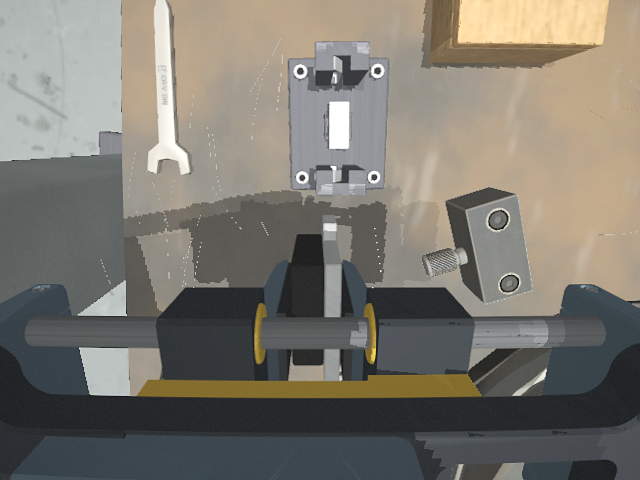

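The wrist view shows the bracket with screws at (301,71), (377,71), (302,178) and (374,177), and the stop cap at (339,125). The held pad's ear end is at (329,217) and its plate corner is near (330,237).

```bash
python3 - <<'E'
from h import *
f=cams.grab_frame("wrist"); st=status.state(); T=st["ee_pos"]
g=cv2.cvtColor(f["color"],cv2.COLOR_RGB2GRAY)
S=[]
for x,y in [(301,71),(377,71),(302,178),(374,177)]:
    w=g[y-9:y+10,x-9:x+10]; m=(w>170); ys,xs=np.nonzero(m); u,v=x-9+(xs.min()+xs.max())/2,y-9+(ys.min()+ys.max())/2
    S.append(onz(f,u,v,10)); print((u,v),m.sum(),S[-1].round(1))
S=np.array(S); print("c",S.mean(0),np.degrees([np.arctan2(-(S[a]-S[b])[0],(S[a]-S[b])[1]) for a,b in((0,2),(1,3))]))
tr=finder.trace("bracket","wrist")[0]
BR=[box(-40,40,-52,52,0,10),box(-18.5,15.5,31,48,10,70),box(-18.5,15.5,-48,-31,10,70)]
print(fit(f,tr["pixels"].astype(float),BR,[504,235.6,7.7]))
# pad: bright pixels columns
col=f["color"].astype(int)
for y in range(208,246,2): print(y,[int(g[y,x]) for x in range(316,346)])
a=np.radians(7.0); yd=np.array([-np.sin(a),np.cos(a),0]);xd=np.array([np.cos(a),np.sin(a),0])
for n,b in [("ear",(38,28)),("plate",(29,64))]:
  print(n,proj(f,[T+[0,0,-40+b[1]]+xd*(7.5+q)+yd*b[0] for q in(-3.5,3.5)]))
E
```

```text
(np.float64(299.0), np.float64(70.5)) 123 [468.9 273.1  10. ]
(np.float64(376.5), np.float64(70.0)) 119 [529.6 281.   10. ]
(np.float64(301.0), np.float64(176.5)) 107 [479.8 190.7  10. ]
(np.float64(373.0), np.float64(176.0)) 108 [540.3 198.7  10. ]
c [504.64893816 235.86775555  10.        ] [7.54312336 7.44908967]
(array([504.21357733, 235.64809554,   6.81720461]), np.float64(434.24313725490197), np.float64(13778.0))
208 [95, 90, 92, 94, 94, 93, 91, 94, 94, 93, 93, 93, 96, 93, 93, 92, 99, 138, 152, 152, 115, 92, 89, 94, 90, 88, 89, 98, 102, 101]
210 [93, 90, 95, 93, 96, 93, 90, 92, 92, 91, 93, 94, 89, 92, 95, 91, 90, 95, 93, 93, 91, 94, 96, 92, 91, 91, 93, 92, 91, 88]
212 [92, 91, 96, 92, 90, 93, 90, 95, 92, 92, 91, 90, 90, 90, 91, 92, 91, 92, 94, 93, 95, 93, 94, 92, 93, 93, 91, 88, 90, 91]
214 [91, 93, 90, 92, 92, 92, 91, 88, 97, 97, 96, 99, 96, 97, 98, 97, 99, 99, 94, 90, 90, 88, 92, 92, 90, 90, 93, 89, 91, 91]
216 [90, 92, 91, 92, 91, 91, 104, 117, 124, 124, 124, 122, 123, 127, 126, 126, 127, 127, 114, 136, 147, 143, 141, 142, 141, 141, 140, 141, 140, 142]
218 [92, 91, 95, 92, 90
[... 1451 characters left out ...]
, 34, 25, 97, 138, 161, 165, 167, 167, 165, 164, 162, 163, 161, 162, 165, 154, 132, 133, 139, 138, 139, 140, 138, 140, 136, 140]
240 [32, 37, 32, 32, 30, 27, 95, 130, 145, 140, 136, 137, 137, 137, 137, 136, 137, 136, 138, 140, 127, 134, 138, 138, 140, 139, 139, 139, 139, 140]
242 [34, 33, 32, 33, 34, 29, 80, 114, 120, 118, 119, 118, 119, 119, 120, 118, 120, 121, 121, 119, 127, 134, 141, 140, 138, 139, 139, 139, 139, 141]
244 [32, 30, 35, 32, 32, 30, 63, 107, 121, 118, 118, 118, 119, 120, 121, 121, 120, 120, 122, 123, 118, 134, 139, 138, 140, 139, 140, 139, 138, 140]
ear [[320.92863989 223.6613026 ]
 [334.95163414 223.67158339]]
plate [[322.17282086 265.314034  ]
 [339.41551985 265.32289506]]
```

apply_moves(increments=[[-1,0.0008,0.0305,0,0,0,0.4],[-1,0,0.0305,0,0,0,0],[-1,0,0.0305,0,0,0,0],[-1,0,0,-0.015,0,0,0],[-1,0,0,-0.014,0,0,0]])

```text
time_s: 5.93
ee_pos: [498.3, 236.9, 121.3]
ee_rot: [179.8, -0.0, 97.5]
force: [-0.1, 0.3, -1.5]
gripper_width: 21.6
gripper_force: 40.0
```

apply_moves(increments=[[-1,0,0,0,0,0,0],[-1,0,0,0,0,0,0],[-1,0,0,0,0,0,0]])

```text
time_s: 6.18
ee_pos: [498.1, 235.2, 121.6]
ee_rot: [179.9, -0.0, 97.4]
force: [-0.1, 0.1, -1.9]
gripper_width: 21.6
gripper_force: 40.0
```

```bash
python3 - <<'E'
from h import *
P=[];
for i in range(4):
    w=cams.grab_frame("wrist"); s=status.state(); P.append(np.r_[s["ee_pos"],s["ee_rot"]])
print(np.round(P,2))
b=(240,120,420,270); save(w,"w3.png",b,4)
T=np.mean(P,0)[:3]
a=np.radians(7.5);R=np.array([[np.cos(a),-np.sin(a),0],[np.sin(a),np.cos(a),0],[0,0,1]])
C=np.array([504.5,235.8,0]); S=lambda X:((proj(w,np.array(X,float)@R.T+C)-b[:2])*4).round(0).tolist()
print("cheek top (outer corners)",S([[-18.5,48,70],[15.5,48,70],[-18.5,31,70],[15.5,31,70]]))
print("slot",S([[-6.5,39.5,70],[3.5,39.5,70],[-6.5,31,70],[3.5,31,70]]))
for z in (28,6):
  print("ear z",z,((proj(w,np.array([[4,38,-40+z],[11,38,-40+z]],float)@R.T+T)-b[:2])*4).round(0).tolist())
top=cams.grab_frame("top"); save(top,"t3.png",(120,190,240,280),5)
E
```

```text
[[ 4.9825e+02  2.3527e+02  1.2191e+02  1.7990e+02 -3.0000e-02  9.7400e+01]
 [ 4.9824e+02  2.3530e+02  1.2195e+02  1.7989e+02 -3.0000e-02  9.7400e+01]
 [ 4.9814e+02  2.3537e+02  1.2196e+02  1.7989e+02 -3.0000e-02  9.7410e+01]
 [ 4.9803e+02  2.3538e+02  1.2182e+02  1.7991e+02 -3.0000e-02  9.7420e+01]]
cheek top (outer corners) [[211.0, 293.0], [437.0, 293.0], [213.0, 403.0], [434.0, 403.0]]
slot [[291.0, 349.0], [357.0, 349.0], [291.0, 403.0], [356.0, 403.0]]
ear z 28 [[323.0, 415.0], [379.0, 415.0]]
ear z 6 [[320.0, 380.0], [370.0, 380.0]]
```

View pics/w3.png

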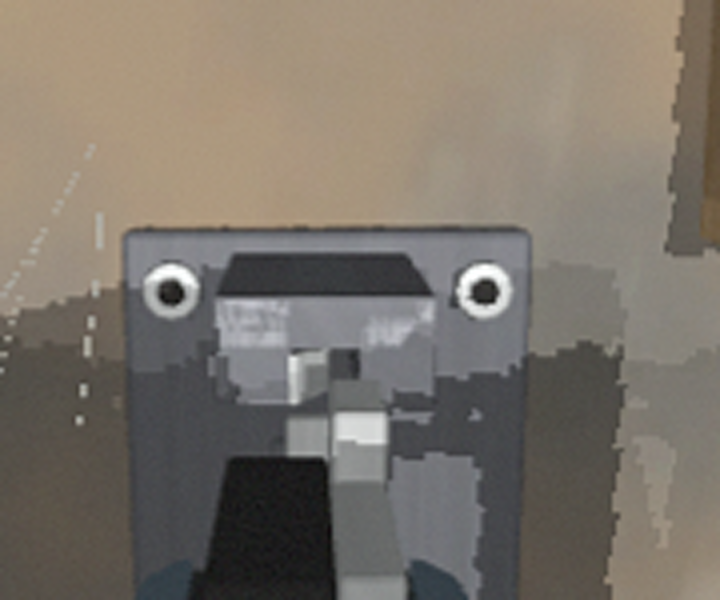

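The crop shows the +y slot mouth at columns 288–357, row 349, and the ear at 333–388. So the pad sits about 2.4 mm too far in +x and 0.8 mm too far in +y. I'll correct both, go lower and check again.

apply_moves(increments=[[-1,-0.0025,-0.0011,0,0,0,0.1],[-1,0,0,-0.007,0,0,0],[-1,0,0,-0.006,0,0,0],[-1,0,0,0,0,0,0],[-1,0,0,0,0,0,0]])

```text
time_s: 6.85
ee_pos: [494.5, 234.2, 107.2]
ee_rot: [-179.9, 0.0, 97.6]
force: [-0.1, -0.0, -1.9]
gripper_width: 21.5
gripper_force: 40.0
```

```bash
python3 - <<'E'
from h import *
P=[];
for i in range(4):
    w=cams.grab_frame("wrist"); s=status.state(); P.append(np.r_[s["ee_pos"],s["ee_rot"],s["force"]])
print(np.round(np.mean(P,0),2))
b=(270,160,390,260); save(w,"w4.png",b,6)
T=np.mean(P,0)[:3]
a=np.radians(7.5);R=np.array([[np.cos(a),-np.sin(a),0],[np.sin(a),np.cos(a),0],[0,0,1]])
C=np.array([504.5,235.8,0]); S=lambda X:((proj(w,np.array(X,float)@R.T+C)-b[:2])*6).round(0).tolist()
print("cheek top (outer corners)",S([[-18.5,48,70],[15.5,48,70],[-18.5,31,70],[15.5,31,70]]))
print("slot",S([[-6.5,39.5,70],[3.5,39.5,70],[-6.5,31,70],[3.5,31,70]]))
for z in (28,6):
  print("ideal ear z",z,S([[-3.5,38,T[2]-40+z],[3.5,38,T[2]-40+z]]))
print("ideal plate", S([[-3.5,29,T[2]-40+64],[3.5,29,T[2]-40+64]]))
E
```

```text
[ 4.9506e+02  2.3449e+02  1.0787e+02 -0.0000e+00  0.0000e+00  9.7560e+01
 -3.3000e-01  2.6000e-01 -1.3900e+00]
cheek top (outer corners) [[163.0, 216.0], [524.0, 217.0], [165.0, 392.0], [518.0, 392.0]]
slot [[290.0, 305.0], [395.0, 305.0], [290.0, 392.0], [393.0, 392.0]]
ideal ear z 28 [[329.0, 382.0], [413.0, 382.0]]
ideal ear z 6 [[322.0, 329.0], [397.0, 329.0]]
ideal plate [[341.0, 631.0], [445.0, 631.0]]
```

View pics/w4.png

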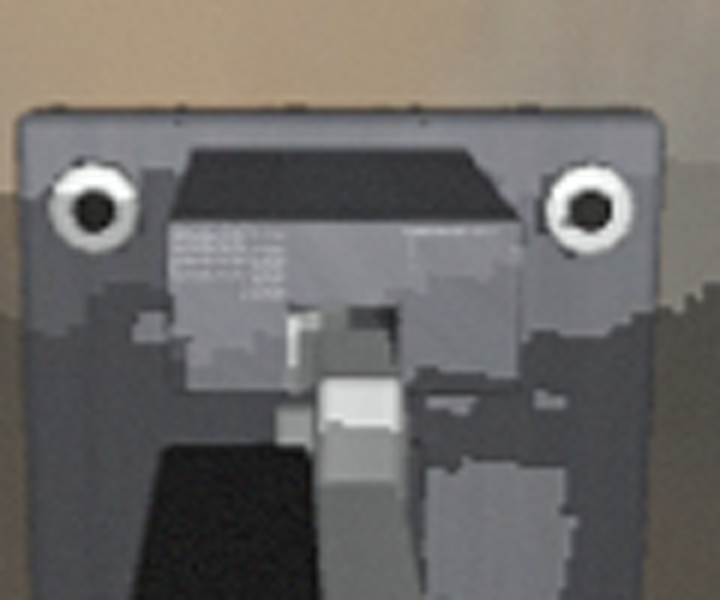

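apply_moves(increments=[[-1,0.0005,-0.0002,0,0,0,0],[-1,0,0,-0.002,0,0,0],[-1,0,0,-0.002,0,0,0],[-1,0,0,-0.002,0,0,0],[-1,0,0,0,0,0,0]])

```text
time_s: 7.47
ee_pos: [495.4, 234.2, 101.6]
ee_rot: [-180.0, 0.0, 97.6]
force: [0.9, 0.2, -1.3]
gripper_width: 21.8
gripper_force: 40.0
```

apply_moves(increments=[[-1,0,0,-0.001,0,0,0],[-1,0,0,-0.001,0,0,0],[-1,0,0,-0.001,0,0,0],[-1,0,0,-0.001,0,0,0],[-1,0,0,0,0,0,0]])

```text
time_s: 7.88
ee_pos: [496.1, 234.5, 98.5]
ee_rot: [179.9, -0.0, 97.6]
force: [-0.1, 0.1, 1.5]
gripper_width: 21.7
gripper_force: 40.0
```

apply_moves(increments=[[-1,0,0,-0.001,0,0,0],[-1,0,0,-0.001,0,0,0],[-1,0,0,-0.001,0,0,0],[-1,0,0,-0.001,0,0,0],[-1,0,0,0,0,0,0]])

```text
time_s: 8.3
ee_pos: [496.1, 234.6, 95.8]
ee_rot: [179.9, -0.1, 97.5]
force: [-1.7, -0.5, 10.3]
gripper_width: 21.7
gripper_force: 40.0
```

apply_moves(increments=[[-1,0,0,-0.001,0,0,0],[-1,0,0,-0.001,0,0,0],[-1,0,0,-0.001,0,0,0],[-1,0,0,-0.001,0,0,0],[-1,0,0,0,0,0,0]])

```text
time_s: 8.72
ee_pos: [496.1, 234.7, 91.6]
ee_rot: [179.9, -0.1, 97.5]
force: [-1.4, 0.2, 9.3]
gripper_width: 21.7
gripper_force: 40.0
```

apply_moves(increments=[[-1,0,0,-0.001,0,0,0],[-1,0,0,-0.001,0,0,0],[-1,0,0,-0.001,0,0,0],[-1,0,0,-0.001,0,0,0],[-1,0,0,0,0,0,0]])

```text
time_s: 9.13
ee_pos: [496.1, 234.7, 87.5]
ee_rot: [179.9, -0.1, 97.5]
force: [-0.6, 0.3, 8.7]
gripper_width: 21.8
gripper_force: 40.0
```

```bash
python3 - <<'E'
from h import *
w=cams.grab_frame("wrist"); s=status.state(); T=s["ee_pos"]; print(T,s["force"])
b=(270,160,390,260); save(w,"w5.png",b,6)
a=np.radians(7.5);R=np.array([[np.cos(a),-np.sin(a),0],[np.sin(a),np.cos(a),0],[0,0,1]])
C=np.array([504.5,235.8,0]); S=lambda X:((proj(w,np.array(X,float)@R.T+C)-b[:2])*6).round(0).tolist()
print("slot",S([[-6.5,39.5,70],[3.5,39.5,70]]))
for d in (-40,-38,-36,-34): print(d,"ear top",S([[-3.5,38,T[2]+d+28],[3.5,38,T[2]+d+28]]))
E
```

```text
[496.10178821 234.719171    87.47880525] [-2.00149306 -0.34983774  8.47132093]
slot [[280.0, 351.0], [397.0, 351.0]]
-40 ear top [[317.0, 383.0], [401.0, 383.0]]
-38 ear top [[317.0, 388.0], [402.0, 388.0]]
-36 ear top [[318.0, 394.0], [404.0, 394.0]]
-34 ear top [[318.0, 399.0], [405.0, 399.0]]
```

View pics/w5.png

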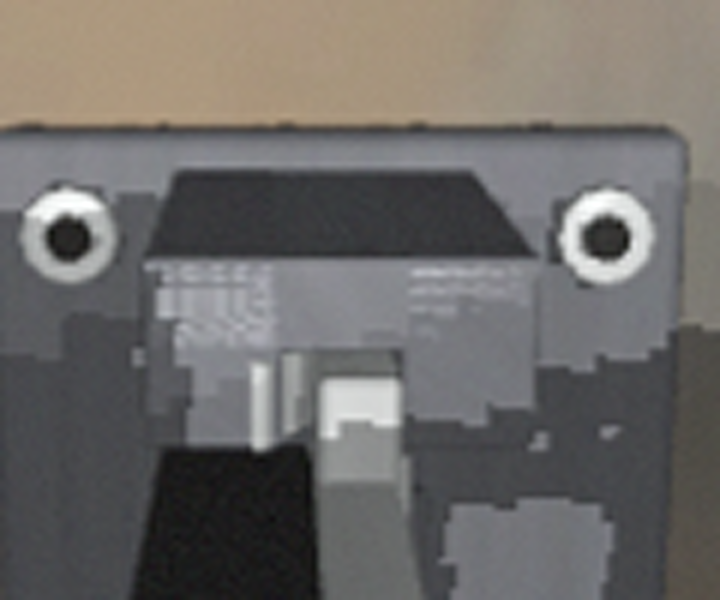

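The ear is in the slot, tight on its rear wall with the clip spread, and it hasn't slipped in the grip (ear edge still at row 377). The foot is at about z 47.5, so I'll go down to about 39 and then feel for the stop.

apply_moves(increments=[[-1,0,0,-0.0015,0,0,0],[-1,0,0,-0.0015,0,0,0],[-1,0,0,-0.0015,0,0,0],[-1,0,0,-0.0015,0,0,0],[-1,0,0,-0.0015,0,0,0]])

```text
time_s: 9.6
ee_pos: [496.1, 234.7, 80.1]
ee_rot: [179.9, -0.1, 97.5]
force: [-1.2, -0.0, 10.3]
gripper_width: 22.0
gripper_force: 40.0
```

apply_moves(increments=[[-1,0,0,0,0,0,0],[-1,0,0,0,0,0,0]])

```text
time_s: 9.77
ee_pos: [496.1, 234.8, 79.9]
ee_rot: [179.9, -0.1, 97.5]
force: [-0.3, -0.6, 8.0]
gripper_width: 21.8
gripper_force: 40.0
```

apply_moves(increments=[[-1,0,0,-0.001,0,0,0],[-1,0,0,-0.001,0,0,0],[-1,0,0,0,0,0,0]])

```text
time_s: 10.02
ee_pos: [496.1, 234.7, 78.0]
ee_rot: [179.9, -0.1, 97.5]
force: [-1.2, 0.3, 9.3]
gripper_width: 21.7
gripper_force: 40.0
```

apply_moves(increments=[[-1,0,0,-0.0006,0,0,0],[-1,0,0,-0.0006,0,0,0],[-1,0,0,0,0,0,0]])

```text
time_s: 10.27
ee_pos: [496.1, 234.7, 76.9]
ee_rot: [179.9, -0.1, 97.5]
force: [-1.8, -0.4, 9.9]
gripper_width: 22.0
gripper_force: 40.0
```

apply_moves(increments=[[-1,0,0,-0.0006,0,0,0],[-1,0,0,-0.0006,0,0,0],[-1,0,0,0,0,0,0]])

```text
time_s: 10.52
ee_pos: [496.1, 234.7, 75.7]
ee_rot: [179.9, -0.1, 97.5]
force: [-1.1, -1.0, 9.2]
gripper_width: 21.9
gripper_force: 40.0
```

apply_moves(increments=[[-1,0,0,-0.0006,0,0,0],[-1,0,0,-0.0006,0,0,0],[-1,0,0,0,0,0,0]])

```text
time_s: 10.77
ee_pos: [496.1, 234.7, 74.5]
ee_rot: [179.9, -0.1, 97.5]
force: [-1.7, -0.2, 10.0]
gripper_width: 21.9
gripper_force: 40.0
```

apply_moves(increments=[[-1,0,0,-0.0006,0,0,0],[-1,0,0,-0.0006,0,0,0],[-1,0,0,0,0,0,0]])

```text
time_s: 11.02
ee_pos: [496.1, 234.8, 73.3]
ee_rot: [179.9, -0.1, 97.5]
force: [-0.9, 0.6, 9.5]
gripper_width: 21.9
gripper_force: 40.0
```

apply_moves(increments=[[-1,0,0,-0.0006,0,0,0],[-1,0,0,-0.0006,0,0,0],[-1,0,0,0,0,0,0]])

```text
time_s: 11.27
ee_pos: [496.1, 234.7, 72.1]
ee_rot: [179.9, -0.1, 97.5]
force: [-1.4, 0.4, 9.3]
gripper_width: 21.6
gripper_force: 40.0
```

apply_moves(increments=[[-1,0,0,-0.0006,0,0,0],[-1,0,0,-0.0006,0,0,0],[-1,0,0,0,0,0,0]])

```text
time_s: 11.52
ee_pos: [496.1, 234.7, 70.9]
ee_rot: [179.9, -0.1, 97.5]
force: [-2.1, -0.2, 10.4]
gripper_width: 21.8
gripper_force: 40.0
```

apply_moves(increments=[[-1,0,0,-0.0006,0,0,0],[-1,0,0,-0.0006,0,0,0],[-1,0,0,0,0,0,0]])

```text
time_s: 11.77
ee_pos: [496.1, 234.7, 69.7]
ee_rot: [179.9, -0.1, 97.5]
force: [-1.2, -0.4, 10.2]
gripper_width: 21.8
gripper_force: 40.0
```

apply_moves(increments=[[-1,0,0,-0.0006,0,0,0],[-1,0,0,-0.0006,0,0,0],[-1,0,0,0,0,0,0]])

```text
time_s: 12.02
ee_pos: [496.1, 234.7, 68.5]
ee_rot: [179.9, -0.1, 97.5]
force: [-1.7, 0.4, 10.0]
gripper_width: 21.6
gripper_force: 40.0
```

apply_moves(increments=[[-1,0,0,-0.0006,0,0,0],[-1,0,0,-0.0006,0,0,0],[-1,0,0,0,0,0,0]])

```text
time_s: 12.27
ee_pos: [496.1, 234.7, 67.3]
ee_rot: [179.9, -0.1, 97.5]
force: [-1.8, -0.5, 10.4]
gripper_width: 22.1
gripper_force: 40.0
```

apply_moves(increments=[[-1,0,0,-0.0006,0,0,0],[-1,0,0,-0.0006,0,0,0],[-1,0,0,0,0,0,0]])

```text
time_s: 12.52
ee_pos: [496.1, 234.7, 66.1]
ee_rot: [179.9, -0.1, 97.5]
force: [-1.8, -0.0, 10.5]
gripper_width: 21.9
gripper_force: 40.0
```

apply_moves(increments=[[-1,0,0,-0.0006,0,0,0],[-1,0,0,-0.0006,0,0,0],[-1,0,0,0,0,0,0]])

```text
time_s: 12.77
ee_pos: [496.1, 234.7, 64.9]
ee_rot: [179.9, -0.1, 97.5]
force: [-1.0, -0.2, 9.5]
gripper_width: 21.6
gripper_force: 40.0
```

apply_moves(increments=[[-1,0,0,-0.0006,0,0,0],[-1,0,0,-0.0006,0,0,0],[-1,0,0,0,0,0,0]])

```text
time_s: 13.02
ee_pos: [496.1, 234.7, 63.7]
ee_rot: [179.9, -0.1, 97.5]
force: [-1.2, -0.5, 10.3]
gripper_width: 22.0
gripper_force: 40.0
```

apply_moves(increments=[[-1,0,0,-0.0006,0,0,0],[-1,0,0,-0.0006,0,0,0],[-1,0,0,0,0,0,0]])

```text
time_s: 13.27
ee_pos: [496.1, 234.7, 62.5]
ee_rot: [179.9, -0.1, 97.5]
force: [-1.1, 0.0, 10.5]
gripper_width: 22.0
gripper_force: 40.0
```

apply_moves(increments=[[-1,0,0,-0.0006,0,0,0],[-1,0,0,-0.0006,0,0,0],[-1,0,0,0,0,0,0]])

```text
time_s: 13.52
ee_pos: [496.1, 234.7, 62.0]
ee_rot: [179.9, -0.1, 97.5]
force: [-2.2, -0.2, 14.4]
gripper_width: 21.7
gripper_force: 40.0
```

Force rose 4 N and the tool lagged, so this is the stop. One more small step.

apply_moves(increments=[[-1,0,0,-0.0004,0,0,0],[-1,0,0,-0.0003,0,0,0],[-1,0,0,0,0,0,0]])

```text
time_s: 13.77
ee_pos: [496.1, 234.7, 61.9]
ee_rot: [179.9, -0.1, 97.5]
force: [-4.1, -1.7, 18.5]
gripper_width: 21.6
gripper_force: 40.0
```

apply_moves(increments=[[0,0,0,0,0,0,0],[0,0,0,0,0,0,0],[0,0,0,0,0,0,0],[0,0,0,0,0,0,0],[0,0,0,0,0,0,0]])

```text
time_s: 14.18
ee_pos: [495.2, 234.1, 58.5]
ee_rot: [-179.9, 0.0, 97.6]
force: [0.3, 0.0, 0.4]
gripper_width: 45.4
gripper_force: 0.0
```

apply_moves(increments=[[0,0,0,0,0,0,0],[0,0,0,0.02,0,0,0],[0,0,0,0.03,0,0,0],[0,0,0,0.03,0,0,0],[0,0,0,0.03,0,0,0]])

```text
time_s: 14.6
ee_pos: [495.1, 234.1, 169.8]
ee_rot: [-179.9, 0.0, 97.6]
force: [1.1, 0.1, 0.0]
gripper_width: 45.9
gripper_force: 0.0
```

apply_moves(increments=[[0,0,-0.02,0.02,0,0,0],[0,0,-0.03,0,0,0,0],[0,0,-0.03,0,0,0,0],[0,0,0,0,0,0,0],[0,0,0,0,0,0,0]])

```text
time_s: 15.02
ee_pos: [495.4, 153.2, 189.0]
ee_rot: [-180.0, -0.0, 97.4]
force: [0.3, 0.1, 0.9]
gripper_width: 45.6
gripper_force: 0.0
```

```bash
python3 - <<'E'
from h import *
w=cams.grab_frame("wrist"); print(status.state()["ee_pos"])
b=(240,20,440,220); save(w,"w6.png",b,3)
for q in finder.boxes_of("pad","wrist"): print(q)
a=np.radians(7.5);R=np.array([[np.cos(a),-np.sin(a),0],[np.sin(a),np.cos(a),0],[0,0,1]])
S=lambda X:((proj(w,np.array(X,float)@R.T+[504.5,235.8,0])-b[:2])*3).round(0).tolist()
print("plate top at foot 21.5",S([[x,y,85.5] for x in(-3.5,3.5) for y in(-29,29)]))
print("cheek tops",S([[x,y,70] for x in(-18.5,15.5) for y in(-48,48)]))
E
```

```text
[495.48029099 154.09053781 188.86705   ]
{'rect': [313.0, 87.5, 35.0, 93.5], 'score': 0.86}
plate top at foot 21.5 [[286.0, 474.0], [290.0, 225.0], [315.0, 474.0], [320.0, 225.0]]
cheek tops [[226.0, 540.0], [226.0, 151.0], [353.0, 540.0], [365.0, 152.0]]
```

View pics/w6.png

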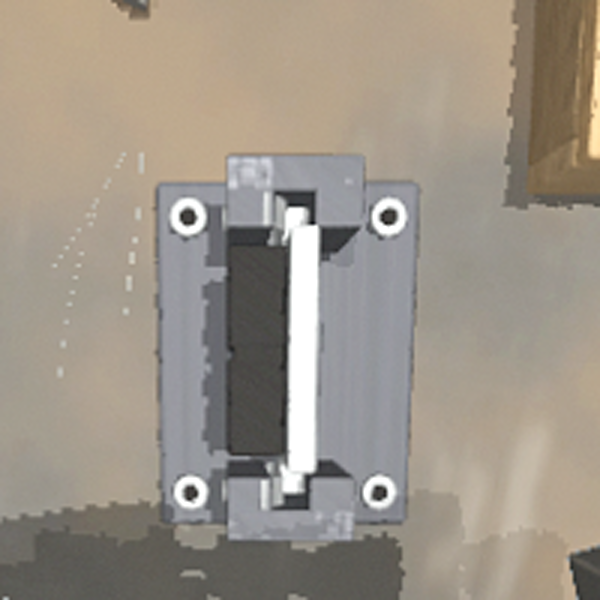

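The pad stands in both slots where predicted, with the plate at columns 286–320 and rows 225–474 and the lining on the robot's side. The gripper is clear, so I'm handing in.

```bash
python3 -c "
from workcell import env
print(env.job_done())"
```

```text
the job is handed in; nothing more can be done
None
```

The brake pad is in both slots with its lining on the clip side, pressed onto the depth stop with about 8 N (from the rise in wrist force) and let go. The job is handed in; the hand-in call gave no verdict.

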